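# Pack the glass-decorating kit into its tray

### The arm

A 6-joint arm with a two-finger parallel gripper is mounted at the origin on the work surface. World frame = base frame: x ahead of the robot, y to its left, z up, the work surface at z = 0. Lengths are in m, angles in rad, forces in N, time in s.
With the tool pointing down it reaches from about 0.35 to 0.85 m from the base axis. Payload 8.1 kg.
Tool frame: the origin (TCP) lies midway between the tips of the shut fingers; the grasp point (between the pads) lies 19 mm behind it (robot.grip_point_offset is the distance from the TCP to the grasp point, in m); z points along the fingers, y is the line along which they close (so a half turn about z gives the same grasp; the last joint's range is limited). The gripper opens to 93 mm and grips with 3 to 60 N. Pads are 15 mm wide; open, the fingers measure 128 mm over their backs; the gripper's body (75 mm by 188 mm) begins 65 mm behind the grasp point.
Start: joints at [1.044, 0.13, 1.488, -0, 1.523, -0.085], TCP at [0.257, 0.542, 0.219] pointing down, gripper open.
Joint ranges: [-2.96, 2.96], [-0.89, 2.26], [0.02, 2.5], [-1.34, 4.48], [0, 2.73], [-2.66, 2.66]. Speed limits (rad/s): [2.39, 2.39, 2.79, 3.14, 3.14, 3.14].

### API

Orientations are given as a rotation vector (axis times angle).
In Python, from plant import robot, read_camera, job gives the robot as it stands.
- The arm moves only by the shell command python3 -m inch 'ROWS' [FORCE]. ROWS is JSON, one flat list of numbers, 5 for each row, row after row: the shift along the world's x, y, z in mm, then the turn about the world's z in degrees, then the opening in per cent of the stroke, from 0 (shut) to 100 (fully open). In form: [dx, dy, dz, yaw, hand, dx, dy, dz, yaw, hand, ...]. A call has 1 to 10 rows; each row is the pose to reach, as a shift and turn from the pose commanded when the call began; what a row does not reach only later rows make up. A row lasts 1/12 s, in which the tool goes at most 41.7 mm and 7.16 degrees, less where a joint would pass 70% of its speed; a pose out of reach is approached as far as the arm can. A call with a gripper value outside its range is refused whole. The fingers move at their own pace and stop on an object; FORCE is the grip in N (left out, the last holds). Time passes only in rows, so rows that repeat a pose let the fingers close. It gives the time, the measured TCP pose, the force, the opening and the grip force at its end, in the units of the state.
- robot.read_state(): the state, without advancing time (a new reading comes with each control period).
- read_camera(name): name is "side" or "top" or "wrist"; returns a dict with "image" (480x640x3 uint8, blue, green, red), "K" (3x3 intrinsics, pixels), "extrinsics" (4x4, takes a point from world to camera coordinates); the wrist camera has in their place "mount" (4x4, takes a point from camera to tool coordinates, whose origin is the TCP and whose axes are the flange's). Camera axes: x right, y down, z forward; pixel columns grow to the right and rows downward; lengths in m; the calibration is good to about 2 mm. A picture is of the moment at which its call begins: read the wrist's pose just before it. There is no depth.
- job.close_job(): hands the job in; it is judged then, once.
The state is a dict: "t": time; "q": joint angles; "dq": joint speeds; "joint_torque": joint torques, N m; "tool_pos": TCP position; "orientation": TCP orientation; "force": force on the tool from outside, world axes, zero at the start; "wrist_torque": the same for the moment, N m; "opening": finger opening in m; "gripper_force": force on a finger pad.
Only numpy, scipy, OpenCV 4.12 (cv2) and the standard library are available. Lean on these libraries where they do the work, as an engineer would, in place of code of your own. Each camera call takes 0.05 s, during which the arm holds its last target. There are 200 camera calls.

### The job

Pack the decorating kit from the cutting mat into the plywood tray: lay the flat brush down in the open undivided insert, stand the glue bottle upright in one of the round wells, and stand the two lidded pots upright in the divided insert, one in each cell. Leave the pencil and the little open glass where they are on the mat.

Things in the scene. Friction and masses are not known exactly. Their poses are not given: they have to be found in the camera images.
- brush_mid (a point): flat paint brush lying on the cutting mat (fixed, 3 thick, so its top is at z = 0.003 m): 170 long, round wooden handle 11 thick, then a steel ferrule and dark bristles up to 22 wide. Point: mid-length, near the centre of mass, half-way up (5.5 above its underside); x along the brush to the bristles, z up. The handle runs from 85 before this point to 33 past it.
- bottle_mid (a point): glue bottle standing on the cutting mat: white plastic, 88 high; straight body 32 in diameter for the lowest 58 mm, then a shoulder and a thin grey nozzle. Point: on its axis, half-way up (44 above its underside); z up.
- pot_a_mid (a point): low white plastic pot with a ribbed black screw lid, closed, standing on the cutting mat: 42 in diameter, 46 high. Point: its centre (23 above its underside); z up. The twin of pot_b: either may go into either cell.
- pot_b_mid (a point): the second lidded pot, the same as pot_a. Point: its centre (23 above its underside); z up.
- pencil_mid (a point): wooden pencil lying on the cutting mat: 175 long, 8 thick, sharpened at its +x end. Point: mid-length, half-way up. It does not belong to the kit and stays where it is.
- glass_mid (a point): little open drinking glass standing on the cutting mat: clear glass, no lid, 44 in diameter at the rim, 52 high. Point: its centre, half-way up; z up. It does not belong to the kit and stays where it is.
- insert_long: The undivided insert, for the brush: grey plastic, 220 long (x) x 76 wide (y) x 26 high, fixed in the low plywood tray beside the other two (parallel, any order, tops flush with the tray rim, 30 above the table). Origin: centre of its underside, 6 above the table. Walls and floor 2.5 thick, so one open trough 215 x 71, its floor 2.5 above the origin.
- insert_cells: The divided insert, for the two pots: grey plastic, 220 long (x) x 76 wide (y) x 26 high, fixed in the low plywood tray beside the other two (parallel, any order, tops flush with the tray rim, 30 above the table). Origin: centre of its underside, 6 above the table. Walls 2.5 thick; a cross wall at x = 0 makes two cells, 106 (x) x 71 (y), centred at x = +54 and -54, floor 2.5 above the origin.
- insert_wells: The insert with round wells, for the bottle: grey plastic, 220 long (x) x 76 wide (y) x 26 high, fixed in the low plywood tray beside the other two (parallel, any order, tops flush with the tray rim, 30 above the table). Origin: centre of its underside, 6 above the table. Three wells 51 in diameter on its middle line at x = -68, 0 and +68, 22 deep, floor 4 above the origin.
Things that resemble listed ones, but are neither listed nor needed, are in the scene too. What is shaped like the part that bears bottle_mid but blue or pink is not meant.

How it is judged:
By the outcome, as a careful person would: the job done as asked, in the order asked, and still so for the second after the job is handed in, with the robot touching nothing.
It also fails if it takes over 125 s, if anything falls off the work surface, if the arm or the gripper's body presses on something with over 40 N, if the wrist force passes 120 N, or if a joint passes its speed limit or range.

## Working session

There is one attempt and no reset: what is moved stays moved. The work goes in short steps, Python scripts to look and compute and a shell command to move; the robot and the scene stay as the last step left them, time stands still between calls to the robot, and variables do not carry over. Pictures are saved under pics/ and viewed, at most 14 in all, crops included, and the job is handed in when it is done.

```bash
ls; mkdir -p pics
cat > h.py <<'E'
import numpy as np, cv2, sys
from plant import robot, read_camera, job
def snap(n,f):
    s=robot.read_state(); c=read_camera(n); cv2.imwrite('pics/'+f,c['image'])
    np.savez('pics/'+f[:-4]+'.npz',K=c['K'],E=cam_E(c,s)); return c
def cam_E(c,s):
    if 'extrinsics' in c: return np.array(c['extrinsics'])
    T=np.eye(4); T[:3,:3]=cv2.Rodrigues(np.array(s['orientation'],float))[0]; T[:3,3]=s['tool_pos']
    return np.linalg.inv(T@np.array(c['mount']))
def load(f):
    d=np.load('pics/'+f+'.npz'); return d['K'],d['E']
def at(f,u,v,z):
    K,E=load(f); R,t=E[:3,:3],E[:3,3]; o=-R.T@t; d=R.T@np.linalg.inv(K)@np.array([u,v,1.]); return o+d*(z-o[2])/d[2]
def proj(f,p):
    K,E=load(f); q=K@(E[:3,:3]@np.array(p)+E[:3,3]); return q[:2]/q[2]
E
python3 - <<'E'
from h import *
snap('top','top0.png');snap('side','side0.png')
s=robot.read_state();print(s)
for f in('top0','side0'):
    K,E=load(f);print(K[0,0],-E[:3,:3].T@E[:3,3])
E
```

```text
pics
{'t': 0.1, 'q': array([ 1.04356545e+00,  1.31082467e-01,  1.48915729e+00, -6.66207569e-06,
        1.52297420e+00, -8.54371329e-02]), 'dq': array([ 0.00046536, -0.00178833, -0.00318633,  0.00051239,  0.00243625,
        0.00042082]), 'joint_torque': array([ 1.85532444e-03, -5.61345899e+01, -4.93091154e+01,  7.71682430e-02,
        2.93230929e-02,  1.36684545e-05]), 'tool_pos': array([0.25628748, 0.54195827, 0.21770142]), 'orientation': array([-6.88231553e-01, -3.06478448e+00,  2.43095600e-03]), 'force': array([-0.35911499, -1.0463976 , -0.31174671]), 'wrist_torque': array([-0.02185321, -0.00106079,  0.02147262]), 'gripper_force': 0.0, 'opening': 0.09310496060699987}
499.4701524756914 [ 0.46303798 -0.04019166  1.25699515]
591.643517424175 [ 0.2093269  -0.88454281  0.61685446]
```

View pics/top0.png

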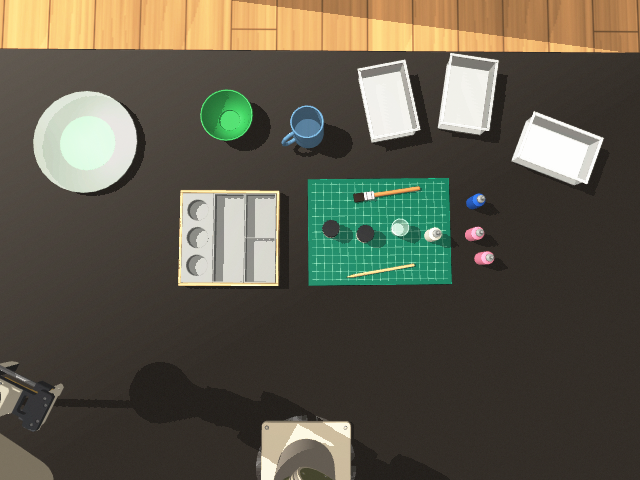

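View pics/side0.png

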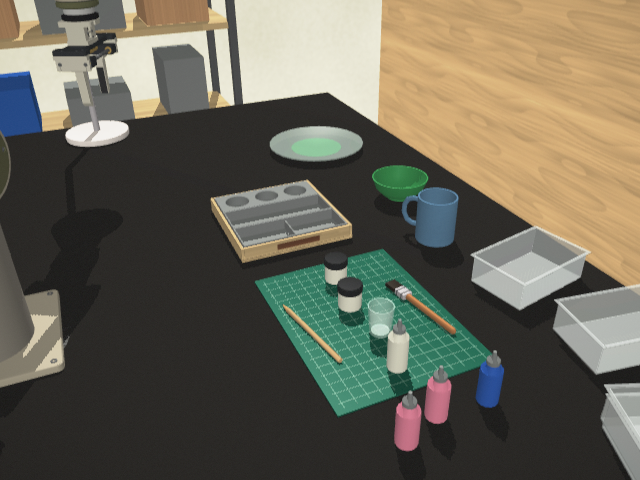

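The top view shows the tray at about px (180–280, 190–286): wells on the left, trough in the middle, cells on the right. The mat is at (308–452, 178–286) with the brush (355–420, 190), pots (331,229) and (365,233), glass (400,227), white bottle (433,235) and pencil (350–413, 270). I'll enlarge it.

Run:
```python
from h import *
im=cv2.imread('pics/top0.png')
cv2.imwrite('pics/c1.png',cv2.resize(im[175:290,300:455],None,fx=5,fy=5,interpolation=cv2.INTER_CUBIC))
cv2.imwrite('pics/c2.png',cv2.resize(im[183:293,172:287],None,fx=5,fy=5,interpolation=cv2.INTER_CUBIC))
```

```text
(no output)
```

View pics/c1.png

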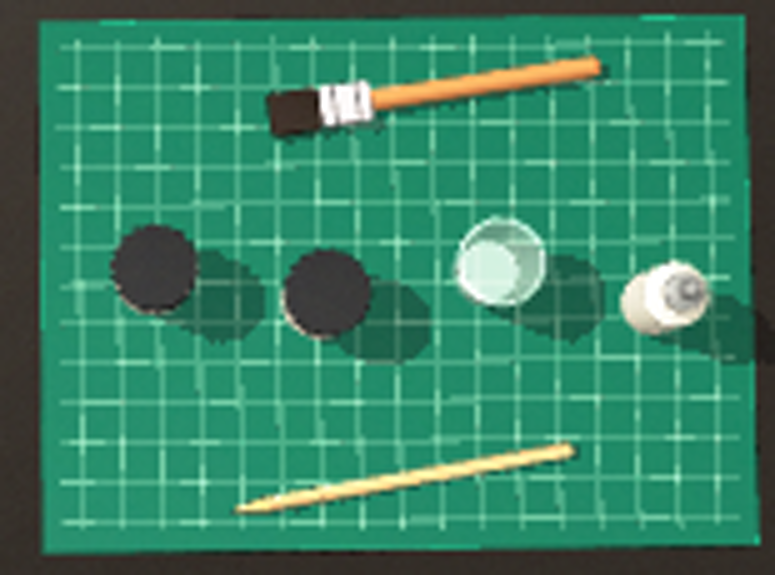

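View pics/c2.png

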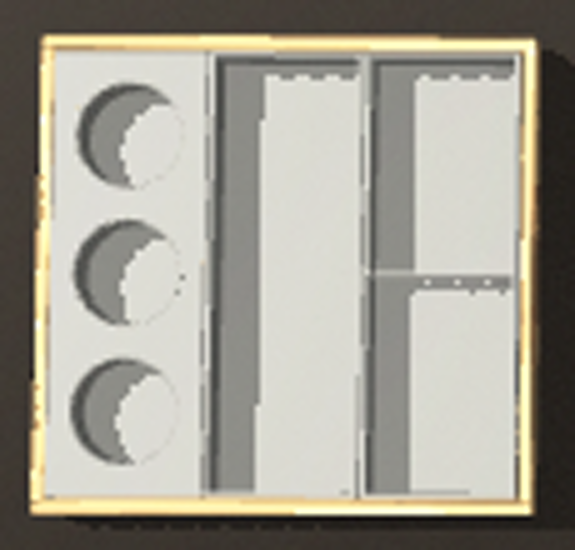

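Run:
```python
from h import *
r=lambda p:np.round(p*1000,1)
def c1(x,y,z): return at('top0',300+(x-2)/5,175+(y-2)/5,z)
def c2(x,y,z): return at('top0',172+(x-2)/5,183+(y-2)/5,z)
b,h=c1(268,115,.0085),c1(601,67,.0085); d=b-h
print('brush',r(b),r(h),'len',r(np.linalg.norm(d)),'ang',np.degrees(np.arctan2(d[1],d[0])),'mid',r((b+h)/2))
for n,p in dict(potL=(155,268,.049),potR=(327,293,.049),bot=(686,290,.091),glass=(501,262,.055),pen1=(240,509,.007),pen2=(574,451,.007)).items(): print(n,r(c1(*p)))
for n,p in dict(w1=(130,135,.032),w2=(129,272,.032),w3=(124,411,.032),TL=(217,57,.032),TR=(357,60,.032),BL=(209,492,.032),BR=(357,494,.032),cTL=(371,60,.032),cTR=(514,60,.032),cBL=(366,494,.032),cBR=(517,494,.032),cw=(440,273,.032),
 oTL=(44,40,.03),oTR=(536,40,.03),oBL=(32,510,.03),oBR=(532,512,.03)).items(): print(n,r(c2(*p)))
s=robot.read_state(); R=cv2.Rodrigues(s['orientation'])[0]; print(R.round(3))
```

```text
brush [ 660.7 -115.     8.5] [ 685.9 -283.4    8.5] len 170.3 ang 98.51334187920025 mid [ 673.3 -199.2    8.5]
potL [579.1 -57.6  49. ]
potR [ 567.2 -141.2   49. ]
bot [ 565.7 -306.3   91. ]
glass [ 582.1 -225.    55. ]
pen1 [ 462.4 -101.     7. ]
pen2 [ 491.9 -268.3    7. ]
w1 [625.5 270.1  32. ]
w2 [557.7 269.2  32. ]
w3 [489.5 270.2  32. ]
TL [664.4 228.   32. ]
TR [663.3 158.9  32. ]
BL [450.1 227.9  32. ]
BR [449.4 155.7  32. ]
cTL [663.3 152.   32. ]
cTR [663.6  81.3  32. ]
cBL [449.4 151.3  32. ]
cBR [449.6  77.6  32. ]
cw [557.8 116.6  32. ]
oTL [672.9 314.2  30. ]
oTR [674.   70.7  30. ]
oBL [441.  314.6  30. ]
oBR [440.9  70.4  30. ]
[[-0.904  0.428 -0.001]
 [ 0.428  0.904 -0.001]
 [ 0.    -0.002 -1.   ]]
```

Geometry agrees: the brush measures 170 long, well spacing is 68, and the insert spacing is 78. I'll go above the brush at (673,-199), which needs a yaw of -56°.

```bash
python3 -m inch '[30,-40,0,-5,60, 60,-75,0,-10,60, 90,-115,0,-15,60, 120,-150,0,-20,60, 150,-190,0,-25,60, 180,-225,0,-30,60, 210,-260,0,-35,60, 240,-300,0,-40,60, 270,-340,0,-45,60, 300,-380,0,-50,60]'
python3 -m inch '[15,-40,0,-3,60, 30,-80,0,-6,60, 45,-120,0,-6,60, 60,-160,0,-6,60, 75,-200,0,-6,60, 90,-240,0,-6,60, 105,-280,0,-6,60, 116,-320,0,-6,60, 116,-350,0,-6,60, 116,-361,0,-6,60]'
python3 -m inch '[0,0,0,0,60,0,0,0,0,60,0,0,0,0,60]'
python3 - <<'E'
from h import *
snap('wrist','w1.png'); s=robot.read_state();print(s['tool_pos'],s['q'])
R=cv2.Rodrigues(s['orientation'])[0]; print(np.degrees(np.arctan2(R[1,1],R[0,1])))
E
```

```text
t: 0.93
tool_pos: [0.5163, 0.2142, 0.2183]
orientation: [-1.924, -2.483, 0.001]
force: [0.6, 1.3, 0.3]
opening: 0.0564
gripper_force: 0.0
t: 1.77
tool_pos: [0.6311, -0.1503, 0.2175]
orientation: [-2.051, -2.379, 0.003]
force: [-0.3, 0.1, 0.1]
opening: 0.0555
gripper_force: 0.0
t: 2.02
tool_pos: [0.6314, -0.1435, 0.2183]
orientation: [-2.045, -2.383, -0.0]
force: [-0.4, -0.1, 0.4]
opening: 0.0558
gripper_force: 0.0
[ 0.63151017 -0.14313191  0.21850919] [-3.02302282e-01  2.58837068e-01  1.34335020e+00  4.53529606e-04
  1.53988502e+00 -4.55470714e-01]
8.775099488223828
```

View pics/w1.png

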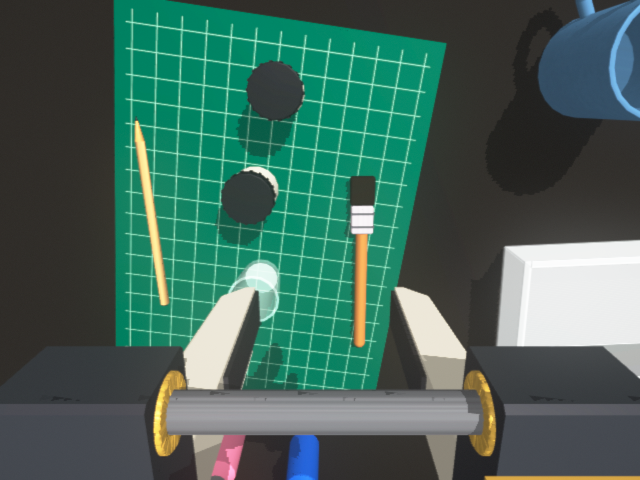

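The wrist view shows the brush from (362,177) to (359,346), pots at (275,90) and (248,196), and the glass at (257,297). I'll cross-check the positions with it.

Run:
```python
from h import *
r=lambda p:np.round(p*1000,1)
b,h=at('w1',362,177,.0085),at('w1',359.5,346,.0085);d=b-h
print(r(b),r(h),r(np.linalg.norm(d)),np.degrees(np.arctan2(d[1],d[0])),r((b+h)/2))
print(r(at('w1',275,90,.049)),r(at('w1',248,197,.049)),r(at('w1',257,299,.055)))
```

```text
[ 660.5 -118.6    8.5] [ 687.9 -285.8    8.5] 169.4 99.30328256681372 [ 674.2 -202.2    8.5]
[580.6 -58.4  49. ] [ 568.8 -142.    49. ] [ 585.8 -226.8   55. ]
```

```bash
python3 -m inch '[14,-19,-20,0,50, 28,-38,-45,0,50, 42,-57,-75,0,50, 42,-57,-105,0,50, 42,-57,-135,0,50, 42,-57,-160,0,50, 42,-57,-180,0,50, 42,-57,-195,0,50, 42,-57,-205,0,50, 42,-57,-205,0,50]' 25
python3 -m inch '[0,0,0,0,50, 0,0,0,0,50]'
```

```text
t: 2.9
tool_pos: [0.6723, -0.2001, 0.0112]
orientation: [-2.043, -2.382, 0.002]
force: [-0.7, 0.2, -0.7]
opening: 0.0467
gripper_force: 0.0
t: 3.07
tool_pos: [0.675, -0.2019, 0.0157]
orientation: [2.045, 2.382, 0.002]
force: [-0.2, 0.9, 0.6]
opening: 0.0467
gripper_force: 0.0
```

```bash
python3 -m inch '[0,0,-3,0,50, 0,0,-5,0,50, 0,0,-7,0,50, 0,0,-8,0,50, 0,0,-8,0,50, 0,0,-8,0,50]' 25
python3 -m inch '[0,0,0,0,30, 0,0,0,0,10, 0,0,0,0,0, 0,0,0,0,0, 0,0,0,0,0]' 25
```

```text
t: 3.57
tool_pos: [0.6735, -0.2019, 0.0055]
orientation: [-2.047, -2.383, 0.0]
force: [0.3, 0.2, -0.8]
opening: 0.0465
gripper_force: 0.0
t: 3.98
tool_pos: [0.6736, -0.2018, 0.0057]
orientation: [2.047, 2.383, 0.0]
force: [0.1, -1.1, 0.6]
opening: 0.0177
gripper_force: 0.0
```

```bash
python3 -m inch '[0,0,0,0,0, 0,0,0,0,0, 0,0,0,0,0, 0,0,0,0,0]' 25
```

```text
t: 4.32
tool_pos: [0.6736, -0.2018, 0.0057]
orientation: [2.047, 2.383, 0.0]
force: [-0.2, 1.1, 0.5]
opening: 0.01
gripper_force: 25.0
```

```bash
python3 -m inch '[0,0,10,0,0, 0,0,25,0,0, 0,0,45,0,0, 0,0,70,0,0, -2,10,95,2,0, -6,25,105,7,0, -14,50,110,13,0, -23,80,110,19,0, -33,110,110,25,0, -42,140,110,31,0]'
python3 -m inch '[-9,30,0,6,0, -18,60,0,12,0, -27,90,0,18,0, -36,120,0,24,0, -45,150,0,30,0, -54,180,0,36,0, -63,210,0,42,0, -70,235,0,47,0, -74,250,0,50,0, -74,254,0,50,0]'
python3 -m inch '[0,0,0,0,0,0,0,0,0,0,0,0,0,0,0]'
python3 - <<'E'
from h import *
s=robot.read_state();print(s['tool_pos'],s['q'][5])
R=cv2.Rodrigues(s['orientation'])[0]; print(np.degrees(np.arctan2(R[1,1],R[0,1])))
snap('wrist','w2.png')
E
```

```text
t: 5.15
tool_pos: [0.6317, -0.0609, 0.118]
orientation: [1.328, 2.844, 0.001]
force: [-0.4, -0.5, -0.2]
opening: 0.0101
gripper_force: 25.0
t: 5.98
tool_pos: [0.5573, 0.195, 0.1177]
orientation: [0.0, 3.14, 0.002]
force: [0.5, -0.6, -0.7]
opening: 0.0102
gripper_force: 25.0
t: 6.23
tool_pos: [0.5582, 0.191, 0.1162]
orientation: [0.012, 3.141, -0.0]
force: [0.5, 0.3, -0.9]
opening: 0.0099
gripper_force: 25.0
[0.5582135  0.19102953 0.11616568] -1.3196971660881343
89.54866592528136
```

View pics/w2.png

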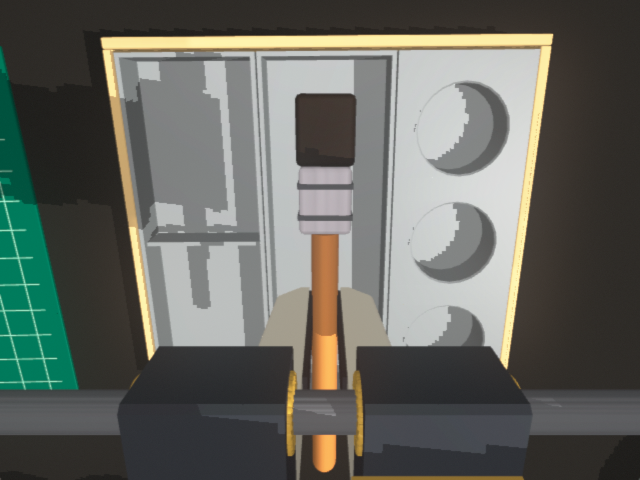

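The wrist view shows the brush held straight along the trough and centred in it. I'll lower it, open slightly and withdraw.

```bash
python3 -m inch '[0,1,-15,0,0, 0,1,-35,0,0, 0,1,-55,0,0, 0,1,-70,0,0, 0,1,-82,0,0, 0,1,-90,0,0, 0,1,-96,0,0, 0,1,-100,0,0, 0,1,-103,0,0, 0,1,-103,0,0]'
python3 -m inch '[0,0,0,0,0, 0,0,0,0,0, 0,0,0,0,0]'
```

```text
t: 7.12
tool_pos: [0.5577, 0.1931, 0.0126]
orientation: [0.009, 3.141, -0.0]
force: [0.4, 0.0, 0.3]
opening: 0.0102
gripper_force: 25.0
t: 7.37
tool_pos: [0.5581, 0.1934, 0.0134]
orientation: [0.008, 3.14, 0.0]
force: [0.5, -0.0, -1.0]
opening: 0.01
gripper_force: 25.0
```

```bash
python3 -m inch '[0,0,-1,0,0, 0,0,-2,0,0, 0,0,-2,0,0, 0,0,-2,0,12, 0,0,-2,0,16, 0,0,-2,0,20, 0,0,-2,0,20]'
python3 -m inch '[0,0,3,0,20, 0,0,8,0,20, 0,0,20,0,20, 0,0,40,0,20, 0,0,60,0,40, 0,0,90,0,60, 0,0,120,0,60, 0,0,145,0,60, 0,0,145,0,60, 0,0,145,0,60]'
python3 - <<'E'
from h import *
c=snap('top','top1.png');snap('side','side1.png')
im=c['image']
s=robot.read_state();print(s['tool_pos'],s['q'][5])
o=np.zeros((480,640,3),np.uint8)
cv2.imwrite('pics/c3.png',np.hstack([cv2.resize(im[183:293,172:287],(400,383)),cv2.resize(cv2.imread('pics/side1.png')[160:270,190:305+0],(400,383))]))
E
```

```text
t: 7.95
tool_pos: [0.5574, 0.1931, 0.0104]
orientation: [-0.009, -3.141, 0.0]
force: [0.7, -1.1, 0.3]
opening: 0.0183
gripper_force: 0.0
t: 8.78
tool_pos: [0.5594, 0.1937, 0.1594]
orientation: [0.008, 3.136, 0.002]
force: [0.1, 0.6, -0.4]
opening: 0.0532
gripper_force: 0.0
[0.55732391 0.19311364 0.15561707] -1.3186867627047942
```

View pics/c3.png

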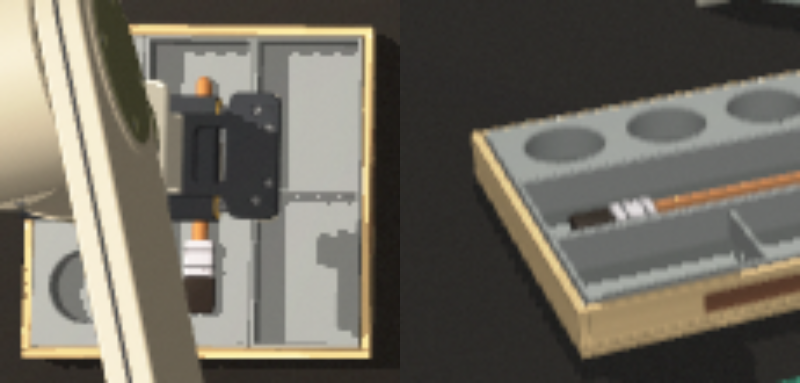

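Brush lies flat in the trough (crop: bristles at the lower end, handle up). Next I'll check the bottle against the side view.

Run:
```python
from h import *
for n,p in dict(bt=(.566,-.306,.091),bb=(.566,-.306,.003),pL=(.580,-.058,.049),pR=(.568,-.1415,.049),gl=(.583,-.226,.055)).items(): print(n,proj('side0',p).round(1))
for u,v in((479,197),(480,230),(490,255)): print(at('top0',u,v,.088).round(3))
im=cv2.imread('pics/side1.png')
cv2.imwrite('pics/c4.png',cv2.resize(im[240:400,300:460],None,fx=3.7,fy=3.7,interpolation=cv2.INTER_CUBIC))
```

```text
bt [397.1 318.8]
bb [394.1 365.3]
pL [334.8 257.7]
pR [348.6 283.2]
gl [380.3 305.6]
[ 0.651 -0.408  0.088]
[ 0.572 -0.409  0.088]
[ 0.514 -0.431  0.088]
```

View pics/c4.png

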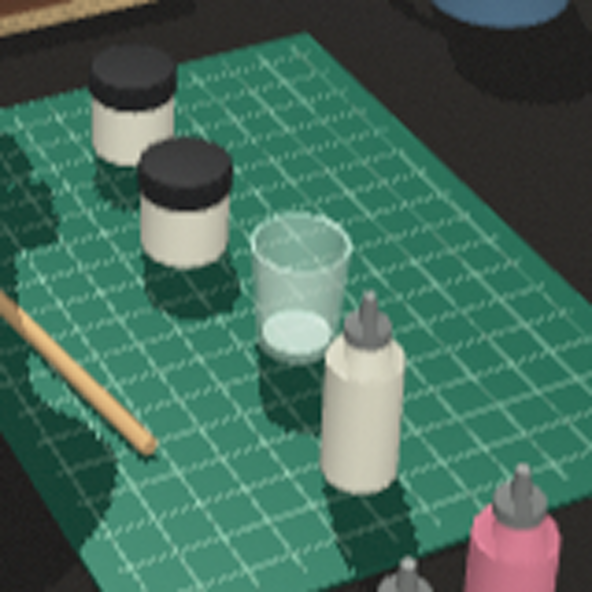

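```bash
python3 -m inch '[0,-15,5,-7,60, 0,-50,15,-14,60, 0,-90,25,-21,60, 0,-130,35,-28,60, 0,-170,40,-35,60, 0,-210,40,-42,60, 0,-250,40,-49,60, 0,-290,40,-56,60, 0,-325,40,-63,60, 0,-350,40,-70,60]'
python3 -m inch '[2,-35,0,-6,70, 4,-70,0,-12,70, 6,-105,0,-18,70, 8,-130,0,-20,70, 9,-149,0,-20,70, 9,-149,0,-20,70, 9,-149,0,-20,70, 9,-149,0,-20,70]' 25
python3 -c "
from h import *
s=robot.read_state();print(s['tool_pos'],s['q'][5])
R=cv2.Rodrigues(s['orientation'])[0]; print(np.degrees(np.arctan2(R[1,1],R[0,1])))"
```

```text
t: 9.72
tool_pos: [0.5561, -0.1597, 0.1938]
orientation: [-1.817, -2.559, 0.002]
force: [-0.0, 0.3, -0.1]
opening: 0.0559
gripper_force: 0.0
t: 10.38
tool_pos: [0.566, -0.3049, 0.1942]
orientation: [-2.225, -2.214, 0.0]
force: [-0.6, 0.1, -0.1]
opening: 0.0654
gripper_force: 0.0
[ 0.56604208 -0.30486597  0.19424042] -0.5687444882977645
-0.30169711962965684
```

The side view shows the bottle tip at (400,319), about 3 px right of prediction, so x is nearer 569. The fingers close along x, so they will centre on it. Descending now.

```bash
python3 -m inch '[2,-1,-15,0,70, 3,-2,-40,0,70, 3,-2,-65,0,70, 3,-2,-90,0,70, 3,-2,-112,0,70, 3,-2,-130,0,70, 3,-2,-145,0,70, 3,-2,-155,0,70, 3,-2,-162,0,70, 3,-2,-162,0,70]' 25
python3 -m inch '[0,0,0,0,70, 0,0,0,0,70, 0,0,0,0,50, 0,0,0,0,40, 0,0,0,0,30, 0,0,0,0,20, 0,0,0,0,10, 0,0,0,0,0, 0,0,0,0,0]' 20
```

```text
t: 11.22
tool_pos: [0.5686, -0.3064, 0.0314]
orientation: [-2.224, -2.214, 0.001]
force: [-0.5, 0.4, 0.4]
opening: 0.0651
gripper_force: 0.0
t: 11.97
tool_pos: [0.5696, -0.3079, 0.0337]
orientation: [2.228, 2.215, -0.0]
force: [-1.3, 0.5, 1.1]
opening: 0.0318
gripper_force: 20.0
```

```bash
python3 -m inch '[0,0,8,0,0, 0,0,20,0,0, 0,0,40,0,0, 0,0,65,0,0, 0,5,85,0,0, 0,20,95,0,0, 0,45,98,0,0, -1,75,98,0,0, -2,105,98,0,0, -3,135,98,0,0]'
python3 -m inch '[0,30,0,0,0, -1,60,0,0,0, -2,90,0,0,0, -3,120,0,0,0, -3,150,0,0,0, -4,180,0,0,0, -5,210,0,0,0, -5,240,0,0,0, -6,270,0,0,0, -6,300,0,0,0]'
python3 -m inch '[0,30,0,0,0, -1,60,0,0,0, -2,90,0,0,0, -3,115,0,0,0, -3,132,0,0,0, -3,142,0,0,0, -3,143,0,0,0, -3,143,0,0,0, -3,143,0,0,0]'
python3 -m inch '[0,0,0,0,0]'
python3 - <<'E'
from h import *
snap('wrist','w3.png');s=robot.read_state();print(s['tool_pos'])
R=cv2.Rodrigues(s['orientation'])[0]; print(np.degrees(np.arctan2(R[1,1],R[0,1])))
E
```

```text
t: 12.8
tool_pos: [0.5669, -0.1719, 0.1333]
orientation: [2.227, 2.214, 0.001]
force: [0.9, 0.1, -0.5]
opening: 0.0318
gripper_force: 19.9
t: 13.63
tool_pos: [0.5607, 0.1288, 0.1332]
orientation: [2.227, 2.215, 0.002]
force: [-1.0, 0.3, -1.4]
opening: 0.0319
gripper_force: 19.9
t: 14.38
tool_pos: [0.5579, 0.2692, 0.1319]
orientation: [2.228, 2.214, -0.0]
force: [-0.7, -0.8, -1.4]
opening: 0.0315
gripper_force: 19.9
t: 14.47
tool_pos: [0.5579, 0.2689, 0.1318]
orientation: [2.229, 2.214, -0.0]
force: [-0.8, 0.1, -1.1]
opening: 0.0317
gripper_force: 19.9
[0.55784411 0.26895376 0.13174616]
-0.39404457076440624
```

View pics/w3.png

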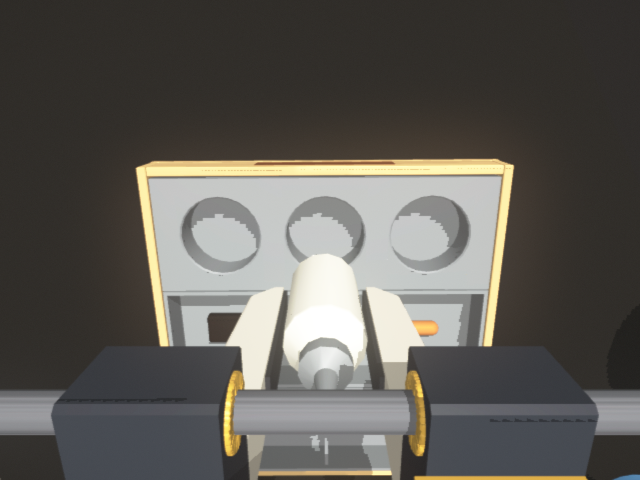

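The bottle is held upright at column 325, in line with the middle well at (325,233). I'll check that well's position.

```bash
python3 -c "
from h import *
for u,v in((221,235),(325,232),(430,233)): print(at('w3',u,v,.032).round(4))"
```

```text
[0.4901 0.2697 0.032 ]
[0.5577 0.2711 0.032 ]
[0.6259 0.2699 0.032 ]
```

```bash
python3 -m inch '[0,1,-12,0,0, 0,1,-30,0,0, 0,1,-48,0,0, 0,1,-60,0,0, 0,1,-70,0,0, 0,1,-78,0,0, 0,1,-84,0,0, 0,1,-87,0,0, 0,1,-88,0,0, 0,1,-88,0,0]'
python3 -m inch '[0,0,0,0,0, 0,0,-1,0,0, 0,0,-2,0,0, 0,0,-2,0,0, 0,0,-2,0,0]'
```

```text
t: 15.35
tool_pos: [0.5579, 0.2713, 0.0439]
orientation: [2.227, 2.215, 0.001]
force: [-0.6, 0.7, -0.2]
opening: 0.0316
gripper_force: 19.9
t: 15.77
tool_pos: [0.5576, 0.2712, 0.0417]
orientation: [2.227, 2.215, 0.0]
force: [0.3, -1.4, -0.8]
opening: 0.0316
gripper_force: 19.9
```

```bash
python3 -m inch '[0,0,-1,0,0, 0,0,-1,0,0, 0,0,-1,0,0, 0,0,-1,0,38, 0,0,-1,0,45, 0,0,-1,0,55, 0,0,-1,0,60, 0,0,-1,0,60]'
python3 -m inch '[0,0,5,0,60, 0,0,20,0,60, 0,0,45,0,60, 0,0,75,0,60, 0,0,105,0,70, 0,0,135,0,80, 0,-20,145,0,80, 0,-50,145,0,80, 0,-85,145,0,80, 0,-120,145,0,80]'
```

```text
t: 16.43
tool_pos: [0.5576, 0.2712, 0.0406]
orientation: [-2.227, -2.215, 0.0]
force: [-0.1, -0.7, 1.1]
opening: 0.0546
gripper_force: 0.0
t: 17.27
tool_pos: [0.5576, 0.1505, 0.1867]
orientation: [2.225, 2.216, 0.002]
force: [0.6, -0.3, 0.4]
opening: 0.0742
gripper_force: 0.0
```

Bottle released. Next is pot L at (580,-58).

```bash
python3 -m inch '[4,-35,0,0,75, 8,-70,0,0,75, 12,-105,0,0,75, 16,-140,0,0,75, 20,-170,-10,0,75, 22,-195,-25,0,75, 22,-208,-45,0,75, 22,-208,-65,0,75, 22,-208,-80,0,75, 22,-208,-90,0,75]' 25
python3 -m inch '[0,0,0,0,75, 0,0,0,0,75, 0,0,0,0,75]'
python3 - <<'E'
from h import *
snap('top','top2.png');snap('wrist','w4.png');s=robot.read_state();print(s['tool_pos'])
cv2.imwrite('pics/c5.png',np.hstack([cv2.resize(cv2.imread('pics/w4.png'),(480,360)),cv2.resize(cv2.imread('pics/top2.png')[183:293,172:264],(300,360))]))
E
```

```text
t: 18.1
tool_pos: [0.5786, -0.0572, 0.0939]
orientation: [-2.227, -2.213, 0.002]
force: [0.1, 0.4, -0.4]
opening: 0.0694
gripper_force: 0.0
t: 18.35
tool_pos: [0.5805, -0.0567, 0.0971]
orientation: [2.226, 2.215, 0.002]
force: [0.4, 0.2, -0.2]
opening: 0.0696
gripper_force: 0.0
[ 0.580687   -0.05670798  0.09730539]
```

View pics/c5.png

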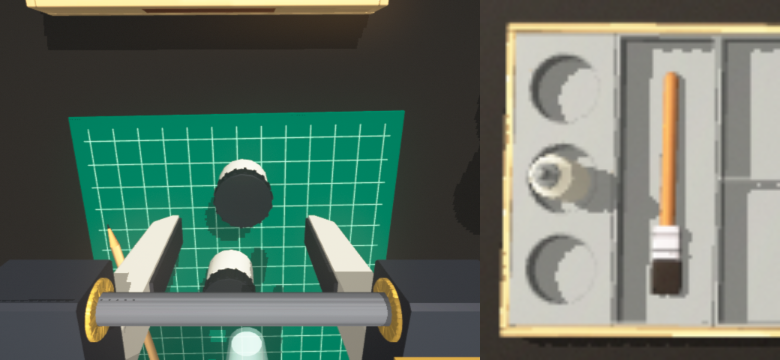

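The bottle stands in the middle well and the brush lies in the trough. Pot L is centred between the fingers (column 244 in the half-size view).

```bash
python3 -c "
from h import *
print(at('w4',325,264,.049))"
python3 -m inch '[0,-1,-15,0,75, 0,-1,-32,0,75, 0,-1,-48,0,75, 0,-1,-60,0,75, 0,-1,-68,0,75, 0,-1,-72,0,75, 0,-1,-73,0,75, 0,-1,-73,0,75, 0,-1,-73,0,75]'
python3 -m inch '[0,0,0,0,55, 0,0,0,0,45, 0,0,0,0,35, 0,0,0,0,25, 0,0,0,0,15, 0,0,0,0,5, 0,0,0,0,0, 0,0,0,0,0, 0,0,0,0,0]' 25
```

```text
[ 0.58048953 -0.05699602  0.049     ]
t: 19.2
tool_pos: [0.5804, -0.0579, 0.0236]
orientation: [2.227, 2.215, 0.001]
force: [0.1, 0.0, -0.0]
opening: 0.0698
gripper_force: 0.0
t: 19.95
tool_pos: [0.5798, -0.0578, 0.0229]
orientation: [2.227, 2.215, 0.0]
force: [-0.6, -0.4, 2.3]
opening: 0.0415
gripper_force: 25.0
```

```bash
python3 -m inch '[0,0,8,0,0, 0,0,22,0,0, 0,0,42,0,0, 2,10,60,0,0, 7,35,70,0,0, 12,65,75,0,0, 18,100,75,0,0, 24,135,75,0,0, 29,160,75,0,0, 31,172,75,0,0]'
python3 -m inch '[0,0,0,0,0, 0,1,-15,0,0, 0,1,-32,0,0, 0,1,-46,0,0, 0,1,-56,0,0, 0,1,-62,0,0, 0,1,-66,0,0, 0,1,-68,0,0, 0,1,-68,0,0, 0,1,-68,0,0]'
```

```text
t: 20.78
tool_pos: [0.6106, 0.1175, 0.098]
orientation: [-2.224, -2.218, -0.001]
force: [0.6, 0.0, -0.4]
opening: 0.0414
gripper_force: 25.0
t: 21.62
tool_pos: [0.6111, 0.1151, 0.0303]
orientation: [2.227, 2.215, 0.001]
force: [0.2, 0.3, -0.1]
opening: 0.0412
gripper_force: 25.0
```

```bash
python3 -m inch '[0,0,-1,0,0, 0,0,-2,0,0, 0,0,-2,0,0, 0,0,-2,0,47, 0,0,-2,0,50, 0,0,-2,0,54, 0,0,-2,0,54]'
python3 -m inch '[0,0,5,0,54, 0,0,15,0,54, 0,0,35,0,54, 0,0,60,0,65, -3,-15,75,0,75, -10,-45,80,0,75, -17,-85,80,0,75, -24,-125,80,0,75, -31,-165,80,0,75, -36,-205,80,0,75]'
python3 -m inch '[-4,-30,0,0,75, -6,-50,0,0,75, -7,-53,-10,0,75, -7,-53,-20,0,75, -7,-53,-20,0,75, -7,-53,-20,0,75]'
```

```text
t: 22.2
tool_pos: [0.6105, 0.1152, 0.0276]
orientation: [-2.227, -2.215, 0.0]
force: [-0.4, 0.1, 1.0]
opening: 0.0496
gripper_force: 0.0
t: 23.03
tool_pos: [0.5743, -0.0915, 0.1091]
orientation: [2.226, 2.215, 0.001]
force: [0.4, 0.2, -0.4]
opening: 0.0694
gripper_force: 0.0
t: 23.53
tool_pos: [0.5668, -0.1412, 0.0864]
orientation: [-2.224, -2.215, 0.001]
force: [-0.4, 0.2, 0.0]
opening: 0.0695
gripper_force: 0.0
```

```bash
python3 -m inch '[1,0,-15,0,75, 1,0,-32,0,75, 1,0,-46,0,75, 1,0,-56,0,75, 1,0,-62,0,75, 1,0,-63,0,75, 1,0,-63,0,75, 1,0,-63,0,75]'
python3 -m inch '[0,0,0,0,55, 0,0,0,0,45, 0,0,0,0,35, 0,0,0,0,25, 0,0,0,0,15, 0,0,0,0,5, 0,0,0,0,0, 0,0,0,0,0, 0,0,0,0,0]' 25
```

```text
t: 24.2
tool_pos: [0.5693, -0.1428, 0.0256]
orientation: [2.226, 2.215, 0.001]
force: [0.8, -0.6, 0.1]
opening: 0.07
gripper_force: 0.0
t: 24.95
tool_pos: [0.5687, -0.1429, 0.0249]
orientation: [2.227, 2.215, 0.0]
force: [-0.0, -0.1, 2.8]
opening: 0.0413
gripper_force: 25.0
```

```bash
python3 -m inch '[0,0,8,0,0, 0,0,22,0,0, 0,0,42,0,0, -2,10,60,0,0, -9,35,70,0,0, -17,65,75,0,0, -25,100,75,0,0, -34,135,75,0,0, -43,170,75,0,0, -52,205,75,0,0]'
python3 -m inch '[-8,30,0,0,0, -13,48,0,0,0, -14,53,0,0,0, -14,53,-15,0,0, -14,53,-32,0,0, -14,53,-46,0,0, -14,53,-56,0,0, -14,53,-62,0,0, -14,53,-66,0,0, -14,53,-68,0,0]'
python3 -m inch '[0,0,-1,0,0, 0,0,-1,0,0, 0,0,-1,0,0]'
```

```text
t: 25.78
tool_pos: [0.5159, 0.0637, 0.1001]
orientation: [2.228, 2.215, 0.001]
force: [-0.1, -0.2, -0.4]
opening: 0.0416
gripper_force: 25.0
t: 26.62
tool_pos: [0.5027, 0.1148, 0.0314]
orientation: [-2.228, -2.215, 0.0]
force: [0.3, 1.0, -0.5]
opening: 0.0412
gripper_force: 25.0
t: 26.87
tool_pos: [0.5032, 0.1152, 0.0313]
orientation: [2.227, 2.215, 0.001]
force: [-1.2, -0.1, -0.1]
opening: 0.0413
gripper_force: 25.0
```

```bash
python3 -m inch '[0,0,-1,0,0, 0,0,-1,0,0, 0,0,-1,0,0, 0,0,-1,0,47, 0,0,-1,0,50, 0,0,-1,0,54, 0,0,-1,0,54]'
python3 -m inch '[0,0,5,0,54, 0,0,15,0,54, 0,0,35,0,54, 0,0,60,0,54, 0,0,90,0,75, 0,0,120,0,75, 0,-20,150,0,75, 0,-50,170,0,75, 0,-85,170,0,75, 0,-120,170,0,75]'
python3 -m inch '[0,-40,0,0,75, 0,-70,0,0,75, 0,-80,0,0,75,0,-80,0,0,75,0,-80,0,0,75]'
python3 - <<'E'
from h import *
c=snap('top','top3.png')['image'];d=snap('side','side3.png')['image']
cv2.imwrite('pics/c6.png',np.hstack([cv2.resize(c[170:295,170:460],None,fx=1.6,fy=1.6),cv2.resize(d[160:410,200:505],(320,200))]))
E
```

```text
t: 27.45
tool_pos: [0.5023, 0.1152, 0.0294]
orientation: [-2.227, -2.215, 0.001]
force: [0.9, 0.2, 0.9]
opening: 0.0498
gripper_force: 0.0
t: 28.28
tool_pos: [0.5039, -0.0058, 0.2033]
orientation: [2.223, 2.214, 0.005]
force: [-0.0, -0.4, -0.8]
opening: 0.0698
gripper_force: 0.0
t: 28.7
tool_pos: [0.5027, -0.0846, 0.2002]
orientation: [-2.229, -2.214, -0.001]
force: [0.4, 0.5, -0.1]
opening: 0.07
gripper_force: 0.0
```

View pics/c6.png

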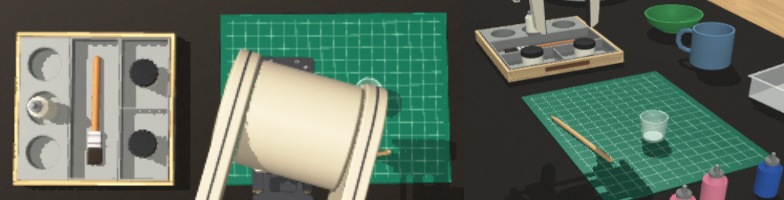

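The pictures show the bottle in the middle well, the brush in the trough and one pot in each cell. The pencil and glass are still on the mat, and the gripper is clear.

```bash
python3 -c "
from plant import job
print(job.close_job())"
```

```text
the job is handed in; nothing more can be done
None
```

The kit is packed and the job is handed in at about 29 s of robot time: the brush lies in the trough, the bottle stands in the middle well, each pot stands in its own cell, and the pencil and glass were left on the mat.

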